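# Flip the rosette blank against the gluing board

### The arm

A 7-joint arm with a two-finger parallel gripper is mounted at the origin on the work surface. World frame = base frame: x ahead of the robot, y to its left, z up, the work surface at z = 0. Lengths are in m, angles in rad, forces in N, time in s.
With the tool pointing down it reaches from about 0.425 to 1.025 m from the base axis. Payload 9.4 kg.
Tool frame: the origin (TCP) lies at the centre of the arm's flange, where the gripper is bolted on; the fingertips stand 173 mm ahead of it and the grasp point (between the pads) lies ctrl.grasp_offset ahead of it (ctrl.grasp_offset is the distance from the TCP to the grasp point, in m); z points along the fingers, y is the direction in which the jaws open and shut (so a half turn about z gives the same grasp; the last joint's range is limited). The gripper opens to 85 mm and grips with 20 to 120 N. Pads are 22 mm wide; open, the fingers measure 114 mm over their backs; the gripper's body (76 mm by 85 mm) begins 54 mm behind the grasp point. The pads swing forward as they close: fully open they stand 13 mm farther back than shut.
Start: joints at [1.258, 0.599, -0.003, 1.599, 0.002, 0.943, -0.08], TCP at [0.169, -0.705, 0.405] pointing down, gripper open.
Joint ranges: [-2.57, 2.57], [-0.35, 1.97], [-1.29, 1.29], [0.11, 2.56], [-1.05, 4.19], [0.11, 1.86], [-2.63, 2.63]. Speed limits (rad/s): [2.22, 2.22, 3.01, 3.01, 3.14, 3.14, 3.14].

### API

Orientations are given as a rotation vector (axis times angle).
In Python, from plant import ctrl gives the robot as it stands. The module is installed in compiled form; this text tells all that it offers. Calls block until the motion is done:
- ctrl.move_ptp(position, orientation): joint-space move of the TCP to a pose.
- ctrl.line_to(position, frame=None, rate=0.15, guard=None): straight line of the TCP; frame=None keeps the orientation; rate is the mean speed in m/s. With guard (N) it stops when the force on the tool has changed by that much, and returns True; else False.
- ctrl.move_j(angles): joint-space move.
- ctrl.grip(opening): finger opening in m; the grip force is fixed at half the most; returns when the fingers have stopped.
- ctrl.wait(seconds).
- ctrl.ik(position, orientation): joint angles nearest the present ones, or None.
- ctrl.grab_frame(name): name is "side" or "top" or "wrist"; returns a dict with "pixels" (384x512x3 uint8, blue, green, red), "depth" (384x512 float32, m along the optical axis (not along the pixel's ray), 0 where there is no reading), "fov_y" (degrees; the focal length in pixels is half the picture's height over the tangent of half this angle, whatever the lens; pixels are square), "cx", "cy" (the principal point, pixels), "R" (3x3) and "t" (3): a world point X has camera coordinates R X + t. Camera axes: x right, y down, z forward; pixel columns grow to the right and rows downward; lengths in m; the calibration is good to about 2 mm. A picture is of the moment at which its call begins.
A pose or a line that the arm cannot do raises ctrl.Unreachable and nothing moves.
- ctrl.close_job(): hands the job in, once; it reports no verdict.
Readings, each from a call of its own:
- ctrl.current_clock(): time.
- ctrl.current_qpos(): joint angles.
- ctrl.current_qvel(): joint speeds.
- ctrl.current_joint_efforts(): joint torques, N m.
- ctrl.current_tcp_pos(): TCP position.
- ctrl.current_eef_rot(): TCP orientation.
- ctrl.current_wrist_force(): force on the tool from outside, world axes, zero at the start.
- ctrl.current_torque(): the same for the moment, N m.
- ctrl.current_width(): finger opening in m.
Only numpy, scipy, OpenCV 4.12 (cv2) and the standard library are available. Lean on these libraries where they do the work, as an engineer would, in place of code of your own. Each camera call takes 0.05 s, during which the arm holds its last target.

### The job

The rectangular rosette blank lies on the bench with its inlaid face down. Without gripping or lifting it off, push it with the fingertips flat up against the near edge of the raised gluing board, then keep pushing so that its near side tips up and it flips over that edge onto the board, to lie there flat with the inlay facing up. Leave everything else as it stands.

Things in the scene. Friction and masses are not known exactly. Their poses are not given: they have to be found in the camera images.
- board: Raised gluing board of plain wood with a light strip at its left and right ends, fixed to the bench: 150 (its x) x 280 (its y) x 14 mm thick. Origin at the centre of its underside, on the bench surface; its x axis points away from the robot, z up. Its near edge, the wall to push against, is the upright 14 mm high face at x = -75 mm in its frame.
- blank_center (a point): Centre of the rosette blank: a loose rectangular slab of dark wood, 70 (its x) x 100 (its y) x 10 mm thick, about 60 g, square edges. It starts flat on the bench (centre 5 mm up), a long side towards the board within about 25 degrees, its nearest corner 20 to 80 mm short of it. Its z axis points up at the start (plain face up) and must point down at the end (ringed inlay up).
- blank_edge (a point): Middle of the blank's long side that faces the board at the start (35 mm from its centre along its x axis, mid-thickness). Held against the board by a push, with its near side drawn up by the fingertips' friction, the blank pivots about this side; it can stand on it against the edge. Pushed on near its top it falls over onto the board, a strip of about 14 mm overhanging.
- glue_jar: Bystander: lidded glue jar, 48 mm across, 65 mm tall, standing on the rear half of the board. Origin at the centre of its underside.
- caul: Bystander: wooden block 35 x 70 x 30 mm (x, y, z), lying on the rear half of the board. Origin at the centre of its underside.
- disc: Bystander: round dark wooden disc, 68 mm across, 10 mm thick, flat on the bench beside the work; not the blank. Origin at the centre of its underside.
- tin: Bystander: brass-coloured can, 60 mm across, 60 mm tall, on the bench beside the work. Origin at the centre of its underside.
- bridge: Bystander: narrow dark wooden instrument bridge with a light saddle, 28 x 110 x 13 mm, on the bench to one side. Origin at the centre of its underside.
- driver: Bystander: screwdriver with a wooden handle, lying on the bench to one side.
- spool: Bystander: copper wire spool, 44 mm across, 35 mm tall, on the bench to one side. Origin at the centre of its underside.
Mind the look-alikes: they are no part of the job. What is shaped like the part that bears blank_center but green or yellow is not meant.

How it is judged:
By the outcome, as a careful person would: the job done as asked, in the order asked, and still so for the second after the job is handed in, with the robot touching nothing.
It also fails if it takes over 48 s, if anything falls off the work surface, if the arm or the gripper's body presses on something with over 40 N, if the wrist force passes 120 N, or if a joint passes its speed limit or range.

## Working session

There is one attempt and no reset: what is moved stays moved. The work goes in short steps, each a Python script; the robot and the scene stay as the last script left them, time stands still between calls to the robot, and variables do not carry over. Pictures are saved under pics/ and viewed, and the job is handed in when it is done.

```bash
mkdir -p pics; ls
cat > h.py <<'E'
import numpy as np,cv2
from plant import ctrl
def grab(n,save=None):
    f=ctrl.grab_frame(n)
    if save: cv2.imwrite('pics/%s.png'%save,f['pixels'])
    return f
def K(f):
    h=f['pixels'].shape[0]; return h/2/np.tan(np.radians(f['fov_y'])/2)
def ray(f,u,v,z):
    fl=K(f);R=np.array(f['R']);t=np.array(f['t'])
    d=R.T@np.array([(u-f['cx'])/fl,(v-f['cy'])/fl,1]);c=-R.T@t
    return c+d*(z-c[2])/d[2]
def proj(f,X):
    p=np.array(f['R'])@np.array(X)+np.array(f['t']);fl=K(f)
    return p[0]/p[2]*fl+f['cx'],p[1]/p[2]*fl+f['cy']
E
python3 - <<'E'
from h import *
for n in('top','side','wrist'):
    f=grab(n,n+'0');print(n,f['fov_y'],f['cx'],f['cy'],np.round(f['R'],3).tolist(),np.round(f['t'],3))
print(ctrl.current_clock(),ctrl.current_tcp_pos(),ctrl.current_eef_rot(),ctrl.grasp_offset,ctrl.current_width())
E
```

```text
pics
top 47.46377482453004 253.05207261763147 196.6586607541707 [[-0.008, -1.0, 0.004], [-0.981, 0.007, -0.196], [0.196, -0.005, -0.981]] [0.041 0.554 1.05 ]
side 48.259848716819796 259.21193758083206 187.04580487333112 [[-0.78, -0.626, 0.014], [-0.394, 0.473, -0.788], [0.487, -0.62, -0.615]] [0.445 0.224 0.99 ]
wrist 66.83988530747402 251.90524916512032 193.86398684640383 [[0.233, -0.972, -0.002], [-0.931, -0.224, 0.287], [-0.279, -0.065, -0.958]] [-0.726 -0.036  0.38 ]
0.15 [ 0.16934675 -0.70479391  0.4039962 ] [-3.11858641e+00 -3.69435275e-01  3.99061379e-04] 0.1547 0.08537510979611951
```

View pics/top0.png

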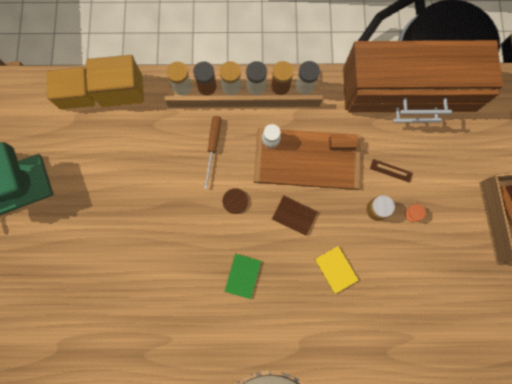

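View pics/side0.png

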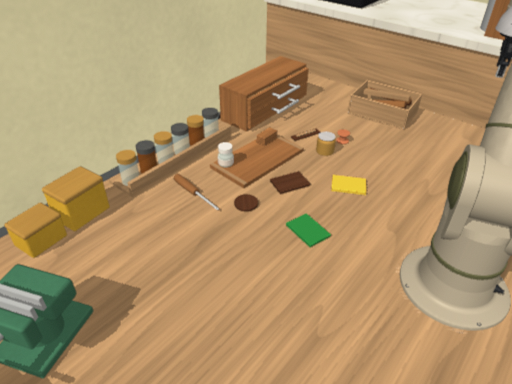

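Candidates in the top view are the dark rectangle at (296,215), the round dark disc (236,201), the green card (243,276), the yellow card (337,270) and the bridge (391,170). I choose the dark rectangle at (296,215). Next I'll check it in a crop and measure it.

```bash
cat >> h.py <<'E'
def rect(f,mask,z,seed):
    cs,_=cv2.findContours(mask.astype(np.uint8),cv2.RETR_EXTERNAL,cv2.CHAIN_APPROX_NONE)
    c=min(cs,key=lambda c:-cv2.pointPolygonTest(c,seed,True))
    P=np.array([ray(f,u,v,z)[:2] for u,v in c[:,0,:].astype(float)],dtype=np.float32)
    return cv2.minAreaRect(P*1000),P,c
E
python3 - <<'E'
from h import *
f=grab('top');im=f['pixels']
cr=im[110:250,220:440];cv2.imwrite('pics/crop0.png',cv2.resize(cr,None,fx=3.5,fy=3.5,interpolation=cv2.INTER_CUBIC))
for p in[(296,215),(288,205),(236,201),(270,215),(300,165),(320,150),(257,160),(250,160),(360,165)]: print(p,im[p[1],p[0]])
m=(im.max(2)<85)
r,P,c=rect(f,m,0.010,(296,215));print('blank',r,cv2.boxPoints(r).round(0).tolist())
E
```

```text
(296, 215) [32 51 88]
(288, 205) [31 52 86]
(236, 201) [33 54 89]
(270, 215) [ 89 137 184]
(300, 165) [ 53  98 156]
(320, 150) [ 46  89 145]
(257, 160) [ 78 123 169]
(250, 160) [ 88 135 179]
(360, 165) [ 63 104 147]
blank ((519.1390380859375, -72.67262268066406), (69.09698486328125, 7.789289951324463), 66.52664184570312) [[502.0, -103.0], [509.0, -106.0], [536.0, -43.0], [529.0, -39.0]]
```

View pics/crop0.png

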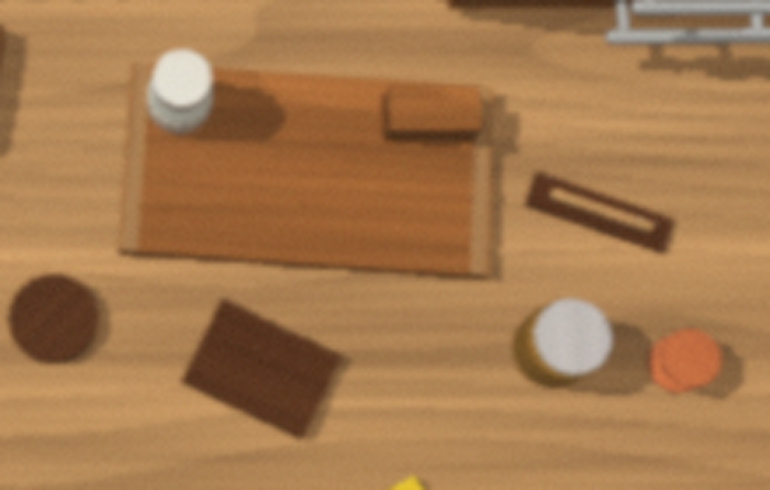

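The crop shows the blank as a plain dark rectangle with its face-up side free of rings, turned about 20° clockwise. The board's near edge runs from about (255,182) to (360,188). The jar and the caul are on the rear half of the board.

Run:
```python
from h import *
f=grab('top');im=f['pixels']
for th in (95,105,115,125):
    r,P,c=rect(f,im.max(2)<th,0.010,(296,215));print(th,r,cv2.boxPoints(r).round(0).tolist())
# board: brown ratio, near edge line
b=im.astype(float); 
for u in (265,285,305,325,345,355):
    print(u,[(v,im[v,u].tolist()) for v in range(180,192)])
for u,v in((254.9,181.5),(360,187.5),(258.5,128),(357.5,134.5)):print(u,v,ray(f,u,v,.014).round(4))
for n,u,v in(('tin',378,209),('disc',236,201)):print(n,ray(f,u,v,.01).round(3))
for u,v in ((272,128),(343,141)):print('jar/caul',ray(f,u,v,.079 if u<300 else .044).round(3))
```

```text
95 ((513.1282958984375, -71.55620574951172), (95.48966979980469, 64.359619140625), 62.670047760009766) [[463.0, -99.0], [520.0, -129.0], [564.0, -44.0], [506.0, -14.0]]
105 ((513.2357788085938, -72.28034973144531), (96.57090759277344, 67.65664672851562), 62.800453186035156) [[461.0, -100.0], [521.0, -131.0], [565.0, -45.0], [505.0, -14.0]]
115 ((513.0820922851562, -72.61402893066406), (99.73884582519531, 69.44709014892578), 63.511985778808594) [[460.0, -102.0], [522.0, -133.0], [566.0, -43.0], [504.0, -12.0]]
125 ((512.8302612304688, -73.50677490234375), (103.94721221923828, 70.32588195800781), 62.68018341064453) [[458.0, -104.0], [520.0, -136.0], [568.0, -43.0], [505.0, -11.0]]
265 [(180, [50, 95, 150]), (181, [48, 88, 140]), (182, [43, 75, 115]), (183, [59, 95, 132]), (184, [82, 129, 172]), (185, [94, 144, 192]), (186, [97, 151, 197]), (187, [96, 149, 195]), (188, [93, 144, 190]), (189, [92, 141, 187]), (190, [88, 137, 181]), (191, [84, 132, 175])]
285 [(180, [49, 93, 149]), (181, [51, 95, 152]), (182, [49, 91, 146]), (183, [43, 81, 129]), (184, [52, 86, 125]), (185, [77, 123, 168]
[... 796 characters left out ...]
 158]), (185, [53, 99, 158]), (186, [50, 95, 151]), (187, [45, 82, 130]), (188, [45, 75, 112]), (189, [62, 97, 132]), (190, [81, 125, 167]), (191, [87, 135, 181])]
355 [(180, [78, 123, 169]), (181, [81, 125, 169]), (182, [79, 125, 169]), (183, [81, 125, 169]), (184, [79, 124, 169]), (185, [78, 124, 169]), (186, [78, 122, 166]), (187, [72, 112, 154]), (188, [52, 86, 123]), (189, [54, 86, 122]), (190, [75, 120, 161]), (191, [88, 135, 181])]
254.9 181.5 [0.6031 0.0309 0.014 ]
360 187.5 [ 0.5848 -0.2463  0.014 ]
258.5 128 [0.7519 0.0198 0.014 ]
357.5 134.5 [ 0.7316 -0.2478  0.014 ]
tin [ 0.528 -0.291  0.01 ]
disc [0.552 0.081 0.01 ]
jar/caul [ 0.728 -0.013  0.079]
jar/caul [ 0.703 -0.201  0.044]
```

```bash
cat >> h.py <<'E'
from scipy.spatial.transform import Rotation as Ro
def ori(psi,a=0): # tool yaw psi (rad), a: tilt so the fingers point forward
    return (Ro.from_euler('z',psi)*Ro.from_matrix(np.diag([1.,-1,-1]))*Ro.from_euler('y',a)).as_rotvec()
E
python3 - <<'E'
from h import *
f=grab('top')
A=ray(f,265,181.8,.014);B=ray(f,345,187.3,.014);d=(A-B)[:2];d/=np.linalg.norm(d)
print(A,B,'psi',np.degrees(np.arctan2(-d[0],d[1])))
psi=-np.radians(26.8);c=np.array([.513,-.0725]);x=np.array([np.cos(psi),np.sin(psi)])
p=c-x*(.035+.011+.028)
print(p,np.linalg.norm(p))
ctrl.grip(0.05)
print(ctrl.ik([*p,.235],ori(psi)),ctrl.ik([*p,.16],ori(psi)),ctrl.current_clock())
for a in (0,.1,.3): 
  print(a,ctrl.ik([.48,-.1,.2],ori(-.066,a)),ctrl.ik([.58,-.1,.24],ori(-.066,a)))
E
```

```text
[0.60207157 0.00419665 0.014     ] [ 0.58564734 -0.20672562  0.014     ] psi -4.452560028528755
[ 0.44694865 -0.03913506] 0.44865872142224456
[-0.11962386  0.5931094   0.11528067  2.36233144 -0.32997389  0.19974836
 -1.73857847] None 0.7417
0 [ 0.06068923  0.67839164  0.04198728  2.28050046 -0.14369686  0.18499545
 -1.40213119] [ 0.03272168  0.66420015  0.06192995  2.04308259 -0.09030452  0.43680416
 -1.47342123]
0.1 [ 0.22293324  0.6756039  -0.19047477  2.3048655   1.03949598  0.13619003
 -2.58675941] [ 0.02561325  0.65485452  0.07232174  2.07881167 -0.14857553  0.31232582
 -1.41678183]
0.3 [ 0.34409018  0.69541462 -0.36187375  2.36565684  2.28366413  0.29240882
  2.47139647] [ 0.20769757  0.64726127 -0.19231618  2.13781719  1.06506336  0.1303945
 -2.60980612]
```

Run:
```python
from h import *
c=np.array([.513,-.0725])
print(ctrl.current_width())
for deg in(-26.8,-15,-4.4):
  psi=np.radians(deg);x=np.array([np.cos(psi),np.sin(psi)])
  for a in(0,-.1,-.2):
    print(deg,a,[(g,z,ctrl.ik([*(c-x*(.046+g)),z],ori(psi,a)) is not None) for g in(.003,.008,.015,.028) for z in(.16,.166,.172,.185)])
```

```text
0.04992730852848328
-26.8 0 [(0.003, 0.16, False), (0.003, 0.166, True), (0.003, 0.172, True), (0.003, 0.185, True), (0.008, 0.16, False), (0.008, 0.166, False), (0.008, 0.172, True), (0.008, 0.185, True), (0.015, 0.16, False), (0.015, 0.166, False), (0.015, 0.172, False), (0.015, 0.185, True), (0.028, 0.16, False), (0.028, 0.166, False), (0.028, 0.172, False), (0.028, 0.185, True)]
-26.8 -0.1 [(0.003, 0.16, True), (0.003, 0.166, True), (0.003, 0.172, True), (0.003, 0.185, True), (0.008, 0.16, True), (0.008, 0.166, True), (0.008, 0.172, True), (0.008, 0.185, True), (0.015, 0.16, True), (0.015, 0.166, True), (0.015, 0.172, True), (0.015, 0.185, True), (0.028, 0.16, True), (0.028, 0.166, True), (0.028, 0.172, True), (0.028, 0.185, True)]
-26.8 -0.2 [(0.003, 0.16, True), (0.003, 0.166, True), (0.003, 0.172, True), (0.003, 0.185, True), (0.008, 0.16, True), (0.008, 0.166, True), (0.008, 0.172, True), (0.008, 0.185, True), (0.015, 0.16, True), (0.015, 0.166, True), (0.015, 0.172, True), (0.015, 0.185, True), (0.028, 0.16, True), (0.028, 0.166, True), (0.028, 0.172, True), (0.028, 0.185, T
[... 1467 characters left out ...]
, 0.16, True), (0.003, 0.166, True), (0.003, 0.172, True), (0.003, 0.185, True), (0.008, 0.16, True), (0.008, 0.166, True), (0.008, 0.172, True), (0.008, 0.185, True), (0.015, 0.16, True), (0.015, 0.166, True), (0.015, 0.172, True), (0.015, 0.185, True), (0.028, 0.16, True), (0.028, 0.166, True), (0.028, 0.172, True), (0.028, 0.185, True)]
-4.4 -0.2 [(0.003, 0.16, True), (0.003, 0.166, True), (0.003, 0.172, True), (0.003, 0.185, True), (0.008, 0.16, True), (0.008, 0.166, True), (0.008, 0.172, True), (0.008, 0.185, True), (0.015, 0.16, True), (0.015, 0.166, True), (0.015, 0.172, True), (0.015, 0.185, True), (0.028, 0.16, True), (0.028, 0.166, True), (0.028, 0.172, True), (0.028, 0.185, True)]
```

```bash
cat >> h.py <<'E'
L=0.173
def tcp(tip,psi,a,L=L): # tip = front lower edge of the fingertips
    return np.array(tip)-Ro.from_rotvec(ori(psi,a)).apply([.011,0,L])
def tipnow(L=L):
    return np.array(ctrl.current_tcp_pos())+Ro.from_rotvec(ctrl.current_eef_rot()).apply([.011,0,L])
E
python3 - <<'E'
from h import *
psi=np.radians(-26.8);c=np.array([.513,-.0725]);x=np.array([np.cos(psi),np.sin(psi)])
tip=c-x*(.035+.016)
ctrl.move_ptp(tcp([*tip,.06],psi,-.12),ori(psi,-.12))
print(ctrl.current_clock())
grab('wrist','w1')
g=ctrl.line_to(tcp([*tip,.015],psi,-.12),rate=.1,guard=6)
print(g,ctrl.current_clock(),tipnow(),ctrl.current_wrist_force())
if not g: g=ctrl.line_to(tcp([*tip,-.012],psi,-.12),rate=.03,guard=4)
print(g,ctrl.current_clock(),tipnow(),ctrl.current_wrist_force())
grab('wrist','w2');grab('side','s2')
E
```

```text
3.3583
False 4.0083 [ 0.46731054 -0.04970375  0.01496155] [ 0.07676378 -0.64484443  0.30984619]
True 4.6417 [ 0.46754198 -0.04949364 -0.00323443] [ 0.83067572 -0.36926144 11.40389754]
```

View pics/w2.png

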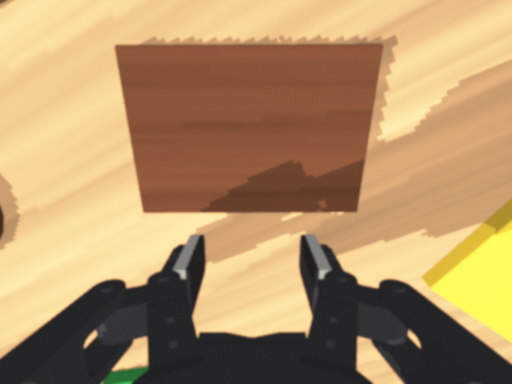

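View pics/w1.png

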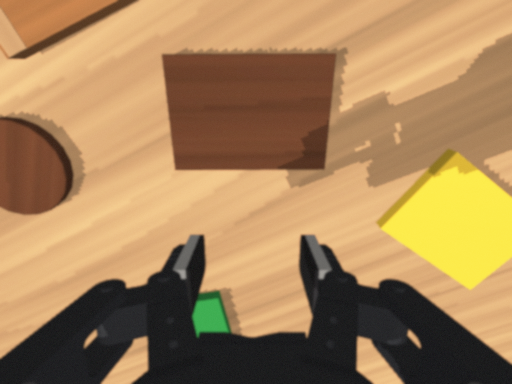

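The wrist view shows the blank square to the fingers, spanning columns 143–357 with the fingers at about 200 and 305. Next I push it towards the board while turning it parallel to the edge.

```bash
sed -i 's/^L=0.173/L=0.170/' h.py
cat >> h.py <<'E'
PB=np.radians(-4.4);NB=np.array([np.cos(PB),np.sin(PB)]);TB=np.array([-NB[1],NB[0]])
E0=np.array([.6021,.0042]); 
def board(s,q): return E0+s*NB+q*TB   # s along board x from near edge, q along edge
def bcoord(p): d=np.array(p)[:2]-E0; return d@NB,d@TB
E
python3 - <<'E'
from h import *
p0=np.radians(-26.8)
t=tipnow()[:2];ctrl.line_to(tcp([*t,.0015],p0,-.12),rate=.05)
ns=np.array([.4818,-.0567]);s,q=bcoord(ns);print('start',s,q)
x0=np.array([np.cos(p0),np.sin(p0)])
pts=[(ns+.004*x0,p0,-.12)]
s1,q1=-.0765,q-.012
st=bcoord(pts[0][0])
for k in(.33,.67,1.): pts.append((board(st[0]+(s1-st[0])*k,st[1]+(q1-st[1])*k),p0+(PB-p0)*k,-.12+.12*k))
for p,ps,a in pts:
    g=ctrl.line_to(tcp([*p,.0015],ps,a),frame=ori(ps,a),rate=.05,guard=25)
    print(g,ctrl.current_clock(),tipnow().round(4),bcoord(tipnow()),ctrl.current_wrist_force().round(1))
    if g: break
grab('wrist','w3');grab('top','t3');grab('side','s3')
E
```

```text
start -0.11527325727997521 -0.06994981169427572
False 5.5333 [ 0.4854 -0.0586  0.0014] (np.float64(-0.11149576869205151), np.float64(-0.07161365976460729)) [-0.2  0.2 -1.3]
False 5.8167 [ 0.4963 -0.0625  0.0015] (np.float64(-0.10039051692661279), np.float64(-0.07464063261468513)) [-0.3 -0.6 -0.9]
False 6.1083 [ 0.5077 -0.0672  0.0015] (np.float64(-0.08864818894028555), np.float64(-0.07841078055167708)) [-0.3  0.1 -0.8]
False 6.3917 [ 0.5189 -0.0717  0.0015] (np.float64(-0.07709385948056773), np.float64(-0.08206766995489076)) [-0.3  0.3  0.2]
```

View pics/w3.png

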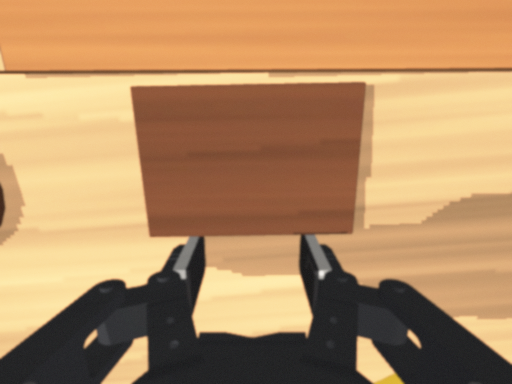

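View pics/s3.png

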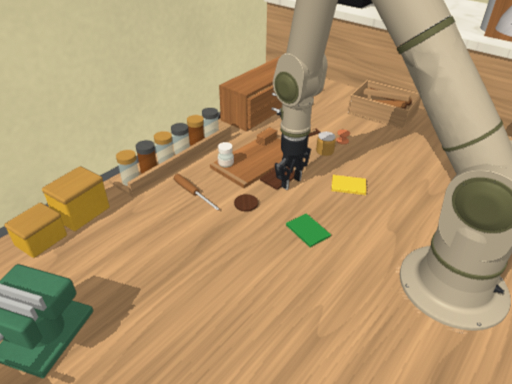

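The wrist view shows the blank nearly parallel to the board's near edge. The edge is at row 71, the blank's far side at rows 84–88, and the fingers are on its near side at row 235. I'll push it flush with a guard.

Run:
```python
from h import *
t=tipnow();s,q=bcoord(t)
g=ctrl.line_to(tcp([*board(s+.02,q),.001],PB,0),frame=ori(PB,0),rate=.03,guard=5)
print(g,ctrl.current_clock(),tipnow().round(4),bcoord(tipnow()),ctrl.current_wrist_force().round(1))
grab('wrist','w4')
```

```text
True 6.925 [ 0.5256 -0.072   0.0009] (np.float64(-0.07046862247206821), np.float64(-0.08180918798943439)) [-0.   0.6  0.4]
```

View pics/w4.png

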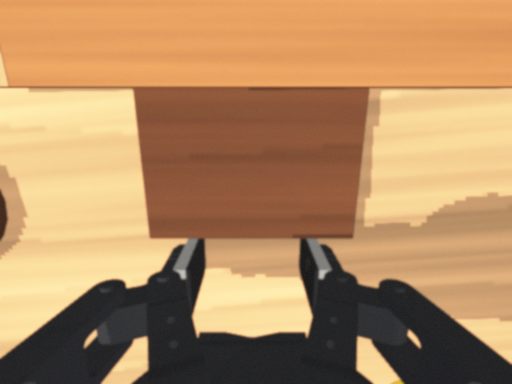

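The blank is now flush against the edge (row 87) along its whole length. I press and check the force against depth.

Run:
```python
from h import *
q=bcoord(tipnow())[1]
for s in(-.070,-.069,-.068,-.067):
    ctrl.line_to(tcp([*board(s,q),.001],PB,0),frame=ori(PB,0),rate=.03)
    F=ctrl.current_wrist_force();print(s,ctrl.current_clock(),bcoord(tipnow())[0].round(5),tipnow()[2].round(4),F.round(1))
    if np.linalg.norm(F)>30:break
```

```text
-0.07 7.225 -0.07034 0.0009 [-0.7 -0.6  0.8]
-0.069 7.475 -0.07031 0.0008 [-5.4  0.8  0.8]
-0.068 7.725 -0.07029 0.0008 [-7.5  0.9  2.9]
-0.067 7.975 -0.07023 0.0008 [-9.4  1.4  4.9]
```

```bash
cat >> h.py <<'E'
S0=-.0703
def arc(th,q,press,z0):
    r=np.radians(th); s=S0+.070-(.070*np.cos(r)+.010*np.sin(r))+press
    return [*board(s,q),.070*np.sin(r)+z0]
def step(th,q,press,z0,a=0,rate=.04):
    ctrl.line_to(tcp(arc(th,q,press,z0),PB,a),frame=ori(PB,a),rate=rate)
    F=ctrl.current_wrist_force();t=tipnow();print(th,round(ctrl.current_clock(),2),'s %.4f z %.4f'%(bcoord(t)[0],t[2]),F.round(1))
    return F
E
python3 - <<'E'
from h import *
q=bcoord(tipnow())[1]
for th in(2,4,7,10): step(th,q,.0045,.001)
grab('wrist','w5');grab('side','s5')
E
```

```text
2 8.22 s -0.0702 z 0.0028 [-10.    0.9   0.1]
4 8.47 s -0.0703 z 0.0053 [-10.2   1.4  -0.2]
7 8.72 s -0.0702 z 0.0090 [-9.2  0.9 -0.2]
10 8.97 s -0.0700 z 0.0127 [-9.2  0.5  0.8]
```

View pics/w5.png

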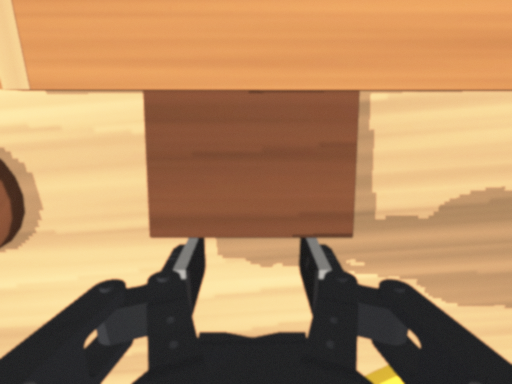

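The far edge now looks narrower (215 px against 234) while the near edge keeps its 203 px, so the near side is rising with the fingers. I continue.

Run:
```python
from h import *
q=bcoord(tipnow())[1]
for th in(14,18,22,26,30): 
    F=step(th,q,.0045,.001)
    if np.hypot(*F[:2])<2: break
grab('wrist','w6');grab('side','s6')
```

```text
14 9.34 s -0.0694 z 0.0176 [-8.   0.7  0.8]
18 9.61 s -0.0685 z 0.0224 [-7.5  0.8  1.4]
22 9.88 s -0.0673 z 0.0270 [-7.8  1.1  1.7]
26 10.14 s -0.0658 z 0.0315 [-8.7 -0.2  2.8]
30 10.41 s -0.0640 z 0.0359 [-8.4  1.4  3.9]
```

View pics/w6.png

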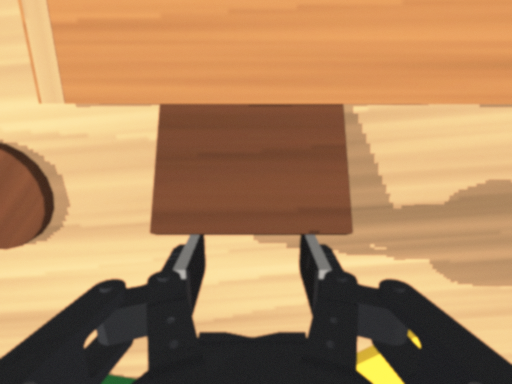

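The blank is tilted about 30° with its near edge held by the fingers, and the horizontal force is a steady 8 N. I continue, letting the edge slide slightly up the fingers.

Run:
```python
from h import *
q=bcoord(tipnow())[1]
for th,z0 in((34,.0),(38,-.001),(42,-.002),(46,-.003),(50,-.004),(54,-.005),(58,-.006)): 
    F=step(th,q,.004,z0)
    if np.hypot(*F[:2])<1.5: break
grab('wrist','w7');grab('side','s7')
```

```text
34 10.76 s -0.0625 z 0.0390 [-9.1  1.9  3.2]
38 11.01 s -0.0609 z 0.0419 [-9.4  1.3  6.2]
42 11.26 s -0.0577 z 0.0447 [-8.5  0.5  5.4]
46 11.51 s -0.0556 z 0.0472 [-11.1   1.6   8.6]
50 11.76 s -0.0536 z 0.0494 [-14.1   2.3  11.2]
54 12.01 s -0.0515 z 0.0514 [-16.5   1.2  15. ]
58 12.26 s -0.0494 z 0.0532 [-22.4   2.1  20.9]
```

View pics/w7.png

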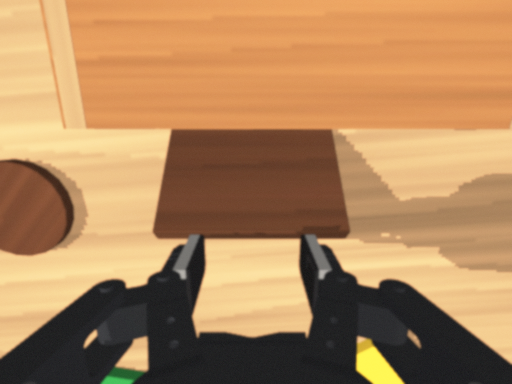

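```bash
python3 -c "
import cv2
i=cv2.imread('pics/s7.png')[110:220,190:340];cv2.imwrite('pics/s7c.png',cv2.resize(i,None,fx=5,fy=5,interpolation=2))"
```

```text
(no output)
```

View pics/s7c.png

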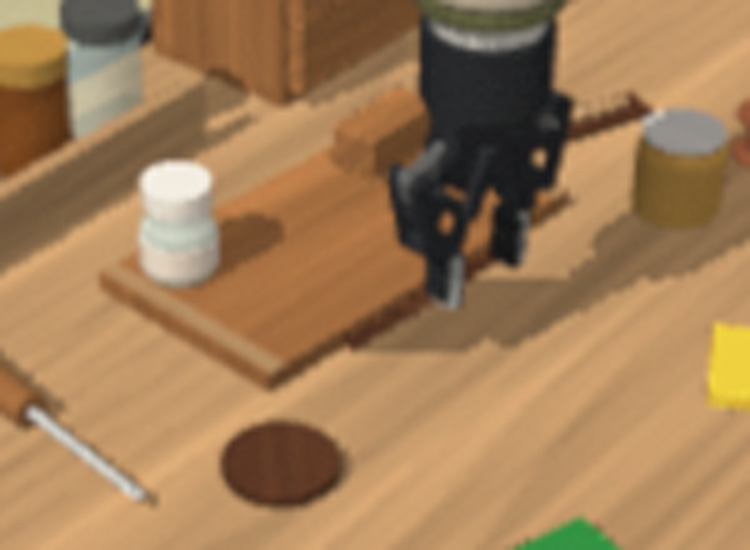

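Friction is high enough that the edge sticks to the fingers, and the forces have grown to 22 N. The blank stands at about 50°. I go back to the non-slipping arc, which relieves the downward force.

Run:
```python
from h import *
q=bcoord(tipnow())[1]
for th in(52,56,60,64): 
    F=step(th,q,.003,.001)
    if np.hypot(*F[:2])<1.: break
grab('wrist','w8')
```

```text
52 12.68 s -0.0468 z 0.0565 [-0.5 -0.1  0.8]
```

View pics/w8.png

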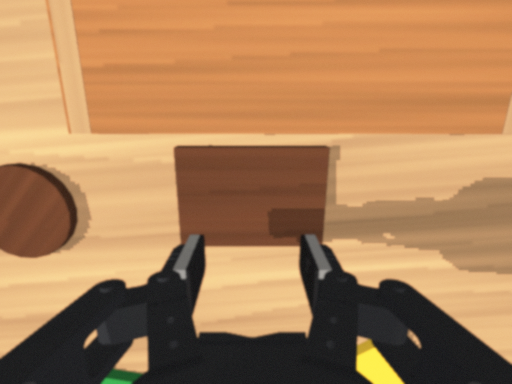

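The blank slipped off the fingertips and fell back. It now lies flat, plain face up, still parallel and a few mm short of the edge (far side at row 146, board at row 133). The cause was my downward offset: with this friction the fingers must follow the exact arc. I retreat, re-seat and retry with the press directed at the pivot.

Run:
```python
from h import *
q=bcoord(tipnow())[1]
ctrl.line_to(tcp([*board(-.100,q),.056],PB,-.1),frame=ori(PB,-.1),rate=.12)
f=grab('wrist','w9');im=f['pixels'].astype(int)
m=(im[:,:,2]<150)&(im[:,:,2]-im[:,:,0]>20)
cs,_=cv2.findContours((m*255).astype(np.uint8),cv2.RETR_EXTERNAL,cv2.CHAIN_APPROX_NONE)
for c in cs:
    if cv2.contourArea(c)>2000:
        P=np.array([bcoord(ray(f,u,v,.01)) for u,v in c[:,0].astype(float)],np.float32)*1000
        r=cv2.minAreaRect(P);print(r,cv2.boxPoints(r).round(1).tolist(),c.reshape(-1,2).mean(0))
print(ctrl.current_clock())
```

```text
((-58.02930450439453, 53.3957633972168), (34.683982849121094, 68.07563781738281), 71.81892395019531) [[-95.80000305175781, 47.5], [-31.100000381469727, 26.299999237060547], [-20.299999237060547, 59.29999923706055], [-85.0, 80.5]] [ 21.7761194  129.68656716]
((-42.50354766845703, -85.30351257324219), (104.09335327148438, 68.7394790649414), 89.9854965209961) [[-76.9000015258789, -137.3000030517578], [-8.100000381469727, -137.39999389648438], [-8.100000381469727, -33.29999923706055], [-76.9000015258789, -33.20000076293945]] [252.90138408 104.92041522]
13.225
```

View pics/w9.png

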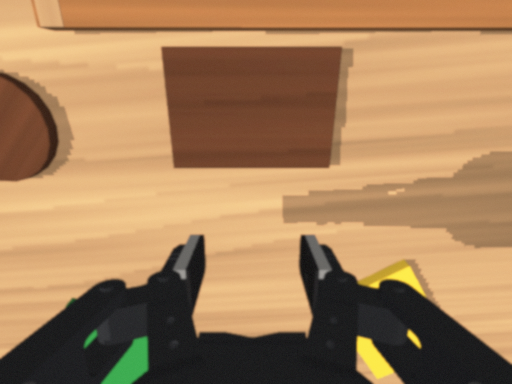

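The blank is flat and square, with its near edge at s=-77 mm and its centre at q=-84 mm. I re-approach.

```bash
cat >> h.py <<'E'
HC=.002
def arc2(th,q,press,h=HC):
    r=np.radians(th);c,s=np.cos(r),np.sin(r)
    S=S0+.070-(.010-h)*s-.070*c+press*c; Z=.070*s+h*c-press*s
    return [*board(S,q),Z]
def step2(th,q,press,h=HC,rate=.05):
    ctrl.line_to(tcp(arc2(th,q,press,h),PB,0),frame=ori(PB,0),rate=rate)
    F=ctrl.current_wrist_force();t=tipnow();s,_=bcoord(t);a=arc2(th,q,0,h);k=bcoord(a)[0]
    print(th,round(ctrl.current_clock(),2),'s %.4f(%.4f) z %.4f(%.4f)'%(s,k,t[2],a[2]),F.round(1));return F
E
python3 - <<'E'
from h import *
q=-.084
ctrl.line_to(tcp([*board(-.092,q),.002],PB,-.1),frame=ori(PB,-.1),rate=.08,guard=8)
print(ctrl.current_clock(),tipnow())
ctrl.line_to(tcp([*board(-.077,q),.002],PB,0),frame=ori(PB,0),rate=.05)
g=ctrl.line_to(tcp([*board(-.060,q),.002],PB,0),rate=.03,guard=6)
print(g,ctrl.current_clock(),bcoord(tipnow()),tipnow()[2],ctrl.current_wrist_force().round(1))
step2(0,q,.003)
for th in(3,6,10,14,18,22,26): step2(th,q,.004)
grab('wrist','w10')
E
```

```text
14.0583 [ 0.50383609 -0.0725191   0.00201729]
True 14.6833 (np.float64(-0.07049088188514015), np.float64(-0.08397811588137853)) 0.001733952111736048 [-0.3 -0.  -0.2]
0 14.93 s -0.0702(-0.0703) z 0.0016(0.0020) [-7.9  0.7  3.8]
3 15.18 s -0.0703(-0.0706) z 0.0049(0.0057) [-7.2 -0.2  0.2]
6 15.43 s -0.0702(-0.0708) z 0.0083(0.0093) [-7.5  0.6  0. ]
10 15.68 s -0.0699(-0.0706) z 0.0129(0.0141) [-7.   1.   0.3]
14 15.93 s -0.0694(-0.0702) z 0.0175(0.0189) [-7.5  0.3  1.7]
18 16.18 s -0.0686(-0.0693) z 0.0219(0.0235) [-7.2  0.2  0.9]
22 16.43 s -0.0675(-0.0682) z 0.0262(0.0281) [-7.8  1.1  2.9]
26 16.68 s -0.0662(-0.0667) z 0.0304(0.0325) [-7.6  1.3  2.5]
```

View pics/w10.png

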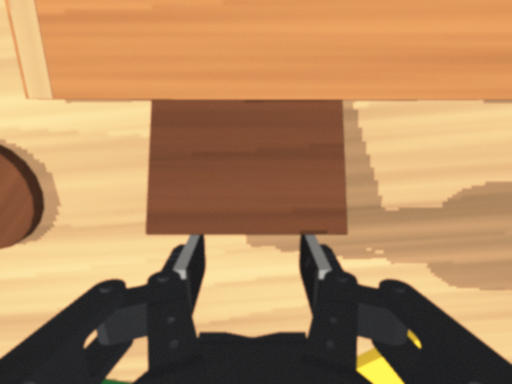

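The blank is tilted and stuck to the fingers, with its far side still on the edge at row 99. I continue along the exact arc.

Run:
```python
from h import *
q=-.084
for th in range(30,61,3):
    F=step2(th,q,.0035)
    if np.linalg.norm(F)<2 or np.linalg.norm(F)>25: break
grab('wrist','w11')
```

```text
30 16.98 s -0.0645(-0.0649) z 0.0347(0.0367) [-6.8  1.6  2. ]
33 17.23 s -0.0632(-0.0634) z 0.0375(0.0398) [-7.3 -0.1  3.3]
36 17.48 s -0.0618(-0.0616) z 0.0404(0.0428) [-8.   2.2  4. ]
39 17.73 s -0.0589(-0.0597) z 0.0433(0.0456) [-5.8  0.7  3.8]
42 17.98 s -0.0569(-0.0577) z 0.0459(0.0483) [-5.9 -0.1  4.1]
45 18.23 s -0.0549(-0.0555) z 0.0484(0.0509) [-7.   0.8  5. ]
48 18.48 s -0.0527(-0.0531) z 0.0508(0.0534) [-6.8  1.3  5.3]
51 18.73 s -0.0504(-0.0506) z 0.0530(0.0557) [-6.4  1.2  6.3]
54 18.98 s -0.0481(-0.0479) z 0.0551(0.0578) [-7.9 -0.4  8.5]
57 19.23 s -0.0456(-0.0451) z 0.0570(0.0598) [-9.1  0.8  8.7]
60 19.48 s -0.0430(-0.0422) z 0.0588(0.0616) [-9.4  2.1 12. ]
```

View pics/w11.png

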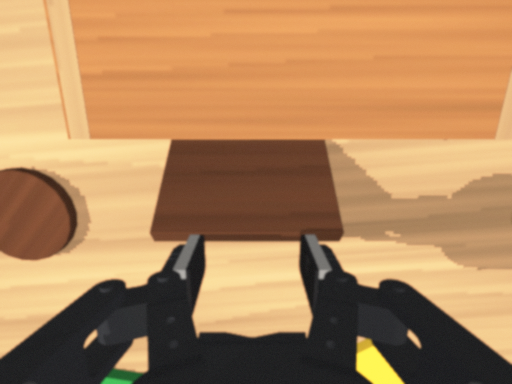

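The tip position (s=-43.0, z=58.8 mm) matches the blank's bottom corner resting on the finger face about 2.4 mm above the tip, with a tilt of about 61°. That's the contact I want. I go on with a lighter downward press.

```bash
cat >> h.py <<'E'
def step3(th,q,ps,d,rate=.05):
    r=np.radians(th);c,s=np.cos(r),np.sin(r)
    S=S0+.070-.010*s-.070*c; Z=.070*s-d
    ctrl.line_to(tcp([*board(S+ps,q),Z],PB,0),frame=ori(PB,0),rate=rate)
    F=ctrl.current_wrist_force();t=tipnow()
    print(th,round(ctrl.current_clock(),2),'s %.4f(%.4f) z %.4f(%.4f)'%(bcoord(t)[0],S,t[2],Z),F.round(1));return F
E
python3 - <<'E'
from h import *
q=-.084
for th,d in((62,.002),(64,.002),(66,.002),(68,.0025),(70,.003),(72,.0035),(74,.004)):
    F=step3(th,q,.002,d)
    if np.linalg.norm(F)<.8 or np.linalg.norm(F)>25: break
grab('wrist','w12')
E
```

```text
62 19.78 s -0.0414(-0.0420) z 0.0601(0.0598) [-6.7 -0.4  8. ]
64 20.03 s -0.0394(-0.0400) z 0.0613(0.0609) [-7.3  0.2 10.2]
66 20.28 s -0.0374(-0.0379) z 0.0624(0.0619) [-6.8  1.2 10.8]
68 20.53 s -0.0359(-0.0358) z 0.0630(0.0624) [-9.8  1.  15.5]
70 20.78 s -0.0344(-0.0336) z 0.0636(0.0628) [-12.9   0.7  20.5]
72 21.03 s -0.0327(-0.0314) z 0.0642(0.0631) [-14.2   1.7  26.9]
```

View pics/w12.png

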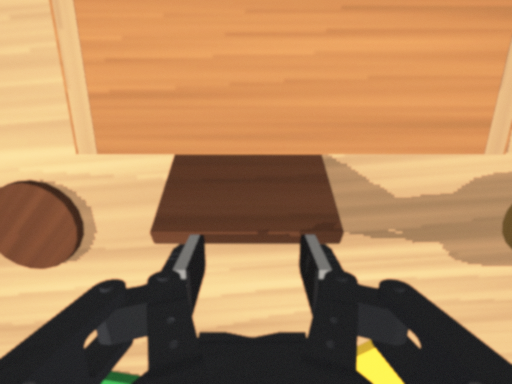

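```bash
cat >> h.py <<'E'
def wrist_state(save):
    f=grab('wrist',save);D=f['depth'];R=np.array(f['R']);t=np.array(f['t']);fl=K(f)
    def pt(u,v):
        z=D[v,u];X=R.T@(np.array([(u-f['cx'])/fl*z,(v-f['cy'])/fl*z,z])-t);s,q=bcoord(X);return s,q,X[2]
    return f,pt
E
python3 - <<'E'
from h import *
f,pt=wrist_state('w13')
for v in list(range(150,250,5))+[238,240,242,244,246]: print(v,np.round(np.array(pt(250,v))*1000,1))
print('tips');
for v in range(226,250,3): print(v,np.round(np.array(pt(199,v))*1000,1),np.round(np.array(pt(306,v))*1000,1))
print(ctrl.current_width(),tipnow(),ctrl.current_wrist_force(),ctrl.current_clock())
E
```

```text
150 [  3.6 -84.3  14.7]
155 [ -0.4 -84.2   9.6]
160 [ -3.3 -84.3  12.5]
165 [ -5.5 -84.3  18.3]
170 [ -7.7 -84.3  23.2]
175 [-10.3 -84.3  26. ]
180 [-12.3 -84.4  30.8]
185 [-14.1 -84.4  35.8]
190 [-16.6 -84.4  38.1]
195 [-18.2 -84.4  42.7]
200 [-19.8 -84.4  47.1]
205 [-21.7 -84.5  50.2]
210 [-23.7 -84.5  53. ]
215 [-25.  -84.5  57.2]
220 [-27.2 -84.5  58.9]
225 [-28.4 -84.5  62.9]
230 [-29.9 -84.5  65.8]
235 [-33.1 -84.5  65. ]
240 [-36.4 -84.5  64.1]
245 [-72.2 -84.   -0.7]
238 [-35.  -84.5  64.4]
240 [-36.4 -84.5  64.1]
242 [-37.8 -84.5  63.5]
244 [-71.1 -84.   -0.1]
246 [-72.4 -84.    0.7]
tips
226 [-28.6 -58.   63.5] [ -28.8 -113.7   63.2]
229 [-29.7 -58.2  64.9] [ -29.8 -113.5   64.8]
232 [-30.5 -58.5  66.9] [ -30.8 -113.3   66.3]
235 [-30.8 -59.   69.9] [ -30.5 -112.5   70.4]
238 [-31.2 -59.4  72.4] [ -30.9 -112.1   73.1]
241 [-31.  -60.1  76.1] [ -30.9 -111.5   76.4]
244 [-32.1 -60.2  77.1] [ -30.7 -110.8   79.9]
247 [-32.7 -60.5  79. ] [ -30.8 -110.3   82.7]
0.04964000024048464 [ 0.5630505  -0.07718735  0.06422475] [-13.44533659   1.5546191   26.04543912] 21.1333
```

The depth data shows the real tilt is 63°. The fingertips bear on the near face close to its top corner, because they are rounded and their effective edge is about 2 mm higher than I assumed. I continue incrementally from this measured state with a lighter press, checking the tilt from depth at each step.

```bash
cat >> h.py <<'E'
def tilt(save=None):
    f,pt=wrist_state(save)
    P=np.array([pt(u,v) for u in range(225,281,11) for v in range(140,262,2)])
    P=P[np.isfinite(P).all(1)]
    T=P[(P[:,2]>.019)&(P[:,0]<-.0005)]
    if len(T)<6: return None,None
    # top face: fit line in (s,z), robustly
    l=cv2.fitLine((T[:,[0,2]]*1000).astype(np.float32),cv2.DIST_HUBER,0,.01,.01).ravel()
    th=np.degrees(np.arctan2(abs(l[1]),-l[0]*np.sign(l[1])))
    i=np.argmax(T[:,2]); return th,T[i]
E
cat > go.py <<'E'
from h import *
import sys
q=-.084
def seq(b,th0,h,ths,os,oz):
    D=lambda th:np.array([-(.010-h)*np.sin(np.radians(th))-.070*np.cos(np.radians(th)),.070*np.sin(np.radians(th))+h*np.cos(np.radians(th))])
    for th in ths:
        p=b+D(th)-D(th0)+[os,oz]
        ctrl.line_to(tcp([*board(p[0],q),p[1]],PB,0),frame=ori(PB,0),rate=.05)
        F=ctrl.current_wrist_force();t=tipnow();m,top=tilt()
        print(th,round(ctrl.current_clock(),2),'cmd',p.round(4),'tip %.4f %.4f'%(bcoord(t)[0],t[2]),F.round(1),'meas',m,None if top is None else top.round(4))
        if np.linalg.norm(F)<.8 or np.linalg.norm(F)>32: break
E
python3 - <<'E'
from go import *
print(tilt())
seq(np.array([-.0327,.0642]),62.8,.009,[62.8,64.5,66.5],.0020,-.0005)
grab('wrist','w14')
E
```

```text
(np.float32(61.8337), array([-0.03167293, -0.08863513,  0.06679347]))
62.8 21.48 cmd [-0.0307  0.0637] tip -0.0324 0.0646 [-9.6  0.5 18. ] meas 62.15114 [-0.0302 -0.083   0.0674]
64.5 21.78 cmd [-0.0289  0.0644] tip -0.0303 0.0655 [-9.5  0.7 19.4] meas 64.67584 [-0.0281 -0.0774  0.0683]
66.5 22.08 cmd [-0.0266  0.0651] tip -0.0276 0.0664 [-9.1  1.1 22.1] meas 66.44435 [-0.0255 -0.083   0.069 ]
```

View pics/w14.png

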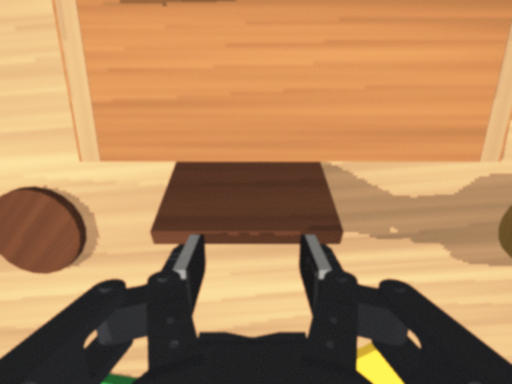

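The measured tilt follows the command (66.4°). I continue with the vertical bias eased.

Run:
```python
from go import *
b=np.array([-.0327,.0642])
seq(b,62.8,.009,[68.5],.0022,-.0001)
seq(b,62.8,.009,[70.5],.0023,.0002)
seq(b,62.8,.009,[72.5],.0024,.0004)
seq(b,62.8,.009,[74.5],.0024,.0006)
grab('wrist','w15')
```

```text
68.5 22.43 cmd [-0.0242  0.0662] tip -0.0243 0.0676 [-6.7  0.4 18.8] meas 69.48838 [-0.0223 -0.0773  0.0698]
70.5 22.73 cmd [-0.0218  0.067 ] tip -0.0212 0.0684 [-4.1  0.6 15.8] meas 71.89109 [-0.018  -0.0774  0.071 ]
72.5 23.03 cmd [-0.0194  0.0677] tip -0.0184 0.0691 [-3.5  0.2 14.3] meas 74.69526 [-0.0154 -0.0717  0.0711]
74.5 23.33 cmd [-0.0171  0.0683] tip -0.0157 0.0696 [-2.8  1.1 12.4] meas 77.328476 [-0.0142 -0.0716  0.0709]
```

View pics/w15.png

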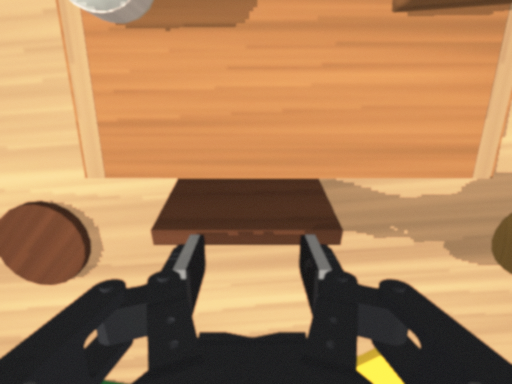

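The blank is now at 77° and follows well. I continue to upright.

```bash
python3 - <<'E'
from go import *
b=np.array([-.0327,.0642])
seq(b,62.8,.009,[76.5],.0024,.0007)
seq(b,62.8,.009,[79],.0024,.0008)
seq(b,62.8,.009,[81.5],.0024,.0008)
seq(b,62.8,.009,[84],.0024,.0008)
seq(b,62.8,.009,[86.5],.0024,.0008)
grab('wrist','w16');grab('side','s16')
E
python3 -c "
import cv2
i=cv2.imread('pics/s16.png')[110:220,190:340];cv2.imwrite('pics/s16c.png',cv2.resize(i,None,fx=5,fy=5,interpolation=2))"
```

```text
76.5 23.68 cmd [-0.0147  0.0687] tip -0.0131 0.0699 [-1.6 -0.9 11.4] meas 79.192215 [-0.0115 -0.0943  0.0716]
79 23.98 cmd [-0.0118  0.0691] tip -0.0099 0.0702 [-0.9 -0.2  9.5] meas 81.778435 [-0.0141 -0.0714  0.0714]
81.5 24.28 cmd [-0.0087  0.0692] tip -0.0067 0.0704 [0.1 0.2 8. ] meas 83.63458 [-0.0053 -0.0772  0.0716]
84 24.58 cmd [-0.0057  0.0692] tip -0.0035 0.0704 [ 1.2 -0.5  9.1] meas 3.5209548 [-0.001  -0.0886  0.0716]
86.5 24.88 cmd [-0.0027  0.069 ] tip -0.0008 0.0705 [-1.4  0.6 11.8] meas 178.23921 [-0.0061 -0.0771  0.0716]
```

View pics/w16.png

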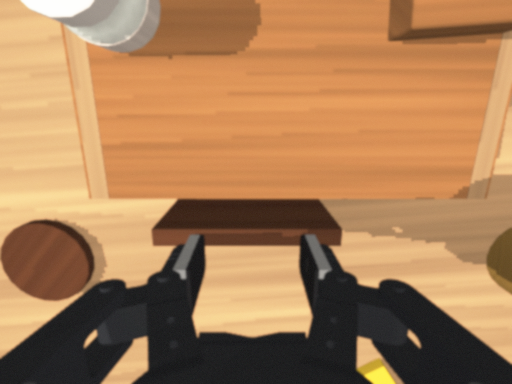

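View pics/s16c.png

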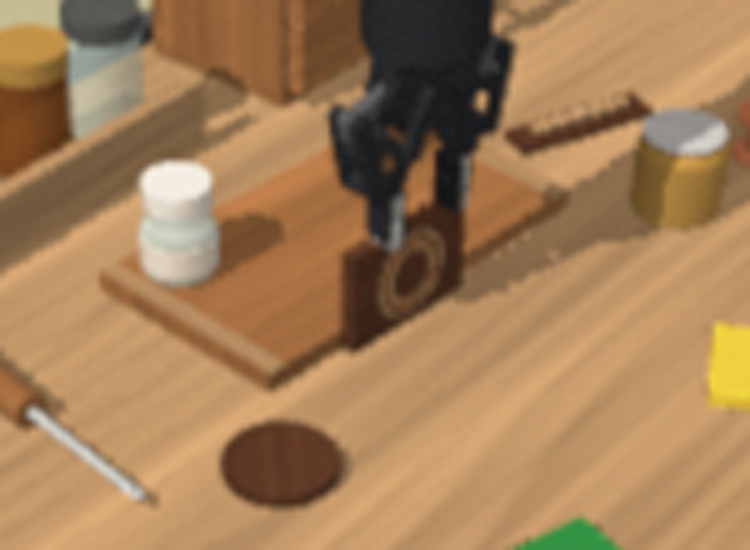

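The blank stands upright on its far side against the board edge with the rings facing the robot (side crop around (410,270)). I lift off its top, go behind it, and push near the top.

```bash
python3 - <<'E'
from go import *
s=bcoord(tipnow())[0]
ctrl.line_to(tcp([*board(s-.001,q),.088],PB,0),frame=ori(PB,0),rate=.06)
ctrl.line_to(tcp([*board(-.040,q),.088],PB,0),rate=.12)
print(ctrl.current_clock(),ctrl.current_wrist_force().round(1));grab('wrist','w17');grab('side','s17')
E
python3 -c "
import cv2
i=cv2.imread('pics/s17.png')[110:220,190:340];cv2.imwrite('pics/s17c.png',cv2.resize(i,None,fx=5,fy=5,interpolation=2))"
```

```text
25.9167 [ 0.4 -0.3  0.2]
```

View pics/s17c.png

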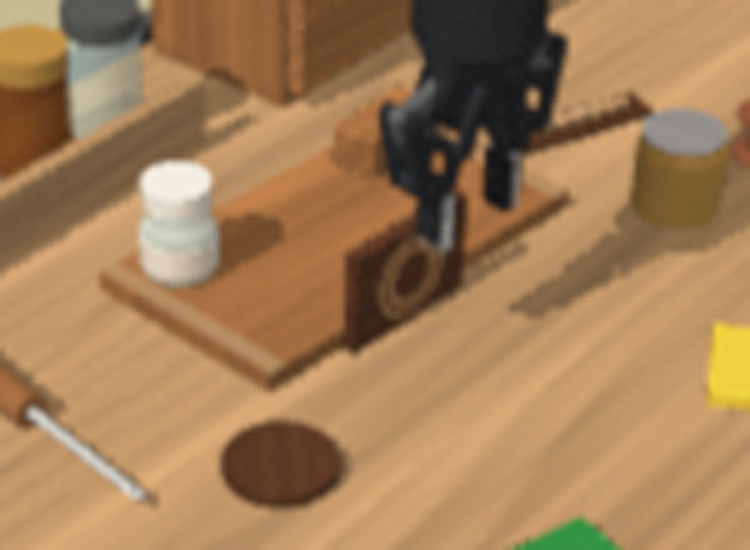

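View pics/w17.png

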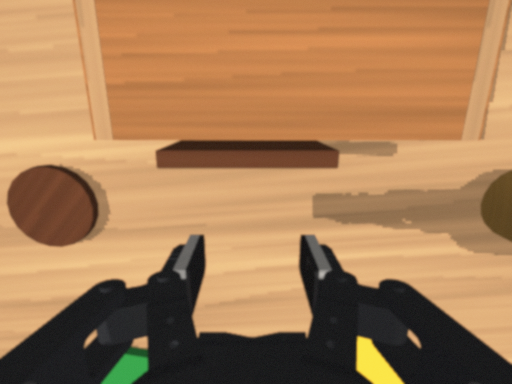

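The blank stands freely against the edge, with its top at rows 141–167 in the wrist view and the fingers clear behind it. Now I push near the top.

```bash
python3 - <<'E'
from go import *
ctrl.line_to(tcp([*board(-.040,q),.055],PB,0),rate=.1)
ctrl.line_to(tcp([*board(-.014,q),.055],PB,0),rate=.08)
g=ctrl.line_to(tcp([*board(.030,q),.055],PB,0),rate=.07,guard=25)
print(g,ctrl.current_clock(),bcoord(tipnow()),ctrl.current_wrist_force().round(1))
grab('wrist','w18');grab('side','s18')
E
python3 -c "
import cv2
i=cv2.imread('pics/s18.png')[110:220,190:340];cv2.imwrite('pics/s18c.png',cv2.resize(i,None,fx=5,fy=5,interpolation=2))"
```

```text
False 27.75 (np.float64(0.02945451117678874), np.float64(-0.08402223441454844)) [-0.  -0.6  0.2]
```

View pics/s18c.png

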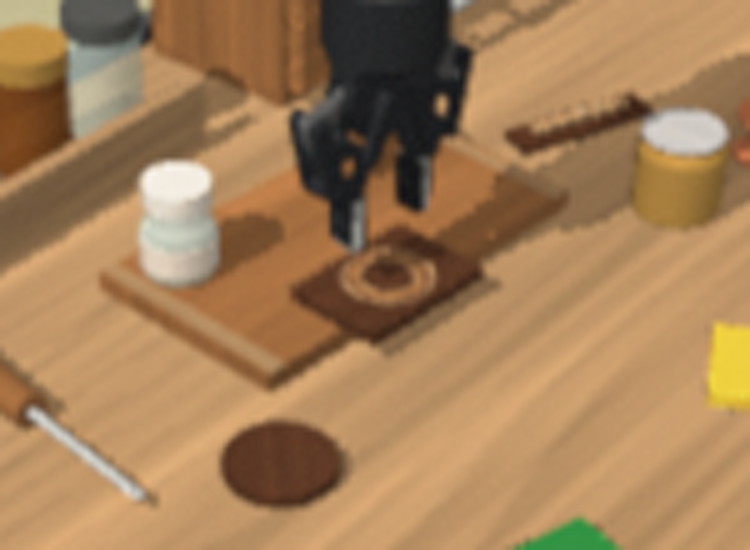

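View pics/w18.png

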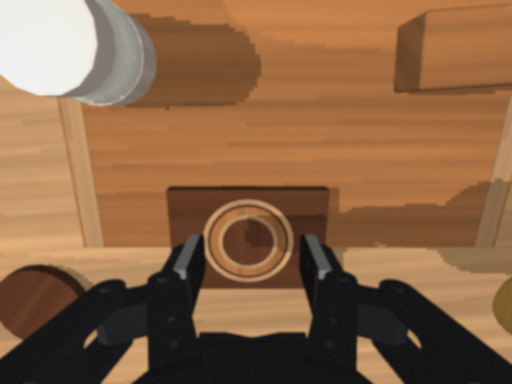

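It flipped over with the inlay up. Now I back away and measure the overhang and flatness.

```bash
python3 - <<'E'
from go import *
ctrl.line_to(tcp([*board(.0,q),.13],PB,0),rate=.15)
ctrl.line_to(tcp([*board(-.1,q),.13],PB,-.0),rate=.2)
f,pt=wrist_state('w19')
ft=grab('top','t19');im=ft['pixels']
print(ctrl.current_clock())
for v in range(60,200,6): print(v,np.round(np.array(pt(215,v))*1000,1),np.round(np.array(pt(280,v))*1000,1))
E
python3 -c "
import cv2
i=cv2.imread('pics/t19.png')[110:250,220:440];cv2.imwrite('pics/t19c.png',cv2.resize(i,None,fx=3.5,fy=3.5,interpolation=2))"
```

```text
29.2917
60 [ -0.2 -56.7  23.8] [  -0.  -107.1   22.5]
66 [ -4.5 -56.6  24.1] [  -4.4 -107.2   23.1]
72 [ -8.9 -56.5  24.4] [  -9.1 -107.1   25.9]
78 [-13.2 -56.2  23.8] [ -13.2 -107.4   23.9]
84 [-17.8 -56.2  25.3] [ -17.6 -107.6   23.2]
90 [-22.1 -55.9  24.1] [ -22.2 -107.6   24.1]
96 [-25.8 -52.7  -1.5] [ -25.8 -110.1   -1.8]
102 [-30.9 -52.7  -0.1] [ -30.8 -110.2   -0.9]
108 [-35.9 -52.4  -0.8] [ -35.9 -110.3   -0.7]
114 [-41.1 -52.3   0.3] [ -41.1 -110.4   -0.3]
120 [-46.3 -52.2   0.4] [-4.630e+01 -1.105e+02 -1.000e-01]
126 [-51.6 -51.9  -0.4] [ -51.5 -110.6    0.7]
132 [-56.8 -51.8   0.2] [ -56.8 -110.8    0.3]
138 [-62.2 -51.6   0.7] [ -62.1 -110.8    1. ]
144 [-67.6 -51.4   0.8] [ -67.6 -111.     0.4]
150 [-73.3 -51.1  -0.6] [ -73.2 -111.2    0. ]
156 [-78.8 -50.9  -0.6] [ -78.5 -111.3    1.3]
162 [-84.3 -50.8   0.5] [-8.440e+01 -1.116e+02 -1.000e-01]
168 [-90.1 -50.5  -0.2] [ -90.2 -111.7   -0.5]
174 [-95.4 -50.6   2.1] [ -95.6 -111.7    1.3]
180 [-101.9  -50.    -0.7] [-101.9 -112.1   -0.9]
186 [-108.2  -49.6   -2.2] [-1.076e+02 -1.122e+02  1.000e-01]
192 [-113.5  -49.7    0.5] [-113.8 -112.4   -0.5]
198 [-119.6  -49.5    0.4] [-119.6 -112.5    0.3]
```

View pics/w19.png

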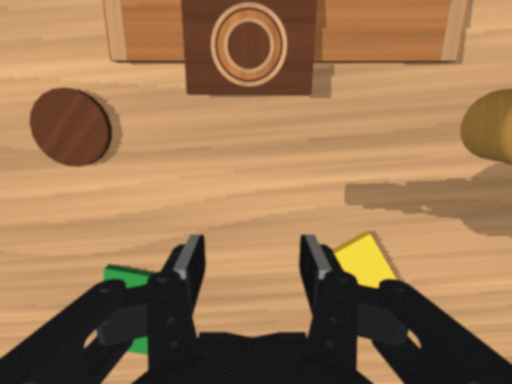

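View pics/t19c.png

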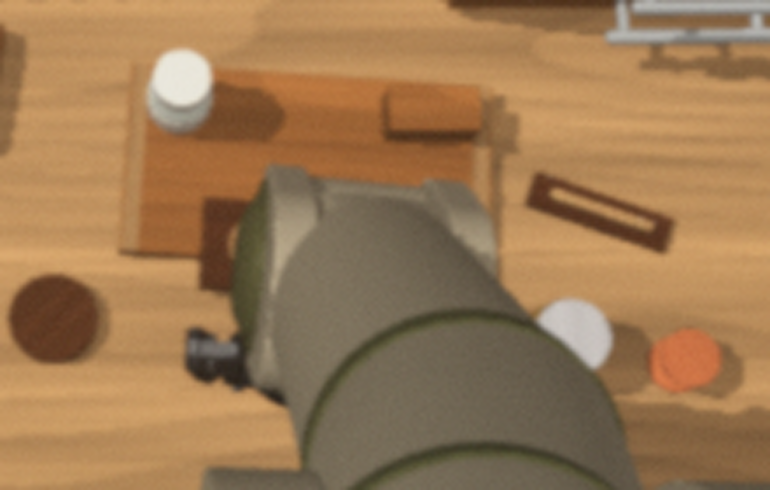

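The blank is flat (top at a uniform 24 mm, inlay up) but overhangs by about 23 mm rather than 14. There is time for a gentle push on its near side to seat it further on.

```bash
python3 - <<'E'
from go import *
ctrl.line_to(tcp([*board(-.045,q),.07],PB,0),rate=.2)
ctrl.line_to(tcp([*board(-.045,q),.013],PB,0),rate=.1,guard=8)
print(ctrl.current_clock(),tipnow()[2])
ctrl.line_to(tcp([*board(-.026,q),.013],PB,0),rate=.06,guard=12)
g=ctrl.line_to(tcp([*board(-.0105,q),.013],PB,0),rate=.04,guard=12)
print(g,ctrl.current_clock(),bcoord(tipnow()),ctrl.current_wrist_force().round(1))
ctrl.line_to(tcp([*board(-.045,q),.013],PB,0),rate=.1)
ctrl.line_to(tcp([*board(-.07,q),.13],PB,0),rate=.2)
f,pt=wrist_state('w20');grab('side','s20')
for u in(205,250,290):
  print([tuple(np.round(np.array(pt(u,v))*1000,1)) for v in range(20,125,7)])
print(ctrl.current_clock())
E
python3 -c "
import cv2
i=cv2.imread('pics/s20.png')[110:220,190:340];cv2.imwrite('pics/s20c.png',cv2.resize(i,None,fx=5,fy=5,interpolation=2))"
```

```text
30.5667 0.013445411472306018
False 31.575 (np.float64(-0.010462197958634931), np.float64(-0.0840166035537527)) [-0.7  0.  -0.4]
[(np.float64(55.5), np.float64(-50.4), np.float64(25.1)), (np.float64(51.2), np.float64(-50.0), np.float64(23.8)), (np.float64(46.4), np.float64(-49.8), np.float64(23.9)), (np.float64(41.7), np.float64(-49.6), np.float64(23.8)), (np.float64(36.8), np.float64(-49.4), np.float64(24.0)), (np.float64(32.1), np.float64(-49.0), np.float64(22.7)), (np.float64(27.1), np.float64(-48.8), np.float64(23.3)), (np.float64(21.9), np.float64(-48.7), np.float64(24.2)), (np.float64(16.9), np.float64(-48.4), np.float64(23.6)), (np.float64(11.8), np.float64(-48.2), np.float64(23.8)), (np.float64(6.5), np.float64(-47.9), np.float64(23.8)), (np.float64(1.3), np.float64(-47.7), np.float64(23.6)), (np.float64(-4.1), np.float64(-47.5), np.float64(23.9)), (np.float64(-9.8), np.float64(-43.5), np.float64(0.2)), (np.float64(-15.9), np.float64(-43.1), np.float64(-0.7))]
[(np.float64(55.7), np.float64(-83.8), np.float64(24.5)), (np.float64(50.9), np.float64(-83.8), np.float64(25.1)), (np
[... 912 characters left out ...]
np.float64(41.4), np.float64(-114.1), np.float64(25.1)), (np.float64(36.7), np.float64(-114.3), np.float64(24.7)), (np.float64(32.0), np.float64(-114.6), np.float64(23.4)), (np.float64(27.0), np.float64(-114.8), np.float64(23.6)), (np.float64(21.9), np.float64(-114.9), np.float64(24.3)), (np.float64(16.8), np.float64(-115.1), np.float64(24.4)), (np.float64(11.8), np.float64(-115.4), np.float64(22.9)), (np.float64(6.5), np.float64(-115.4), np.float64(25.2)), (np.float64(1.2), np.float64(-115.6), np.float64(24.6)), (np.float64(-4.1), np.float64(-115.9), np.float64(24.3)), (np.float64(-9.8), np.float64(-119.0), np.float64(1.2)), (np.float64(-15.9), np.float64(-119.4), np.float64(-0.5))]
32.9167
```

View pics/w20.png

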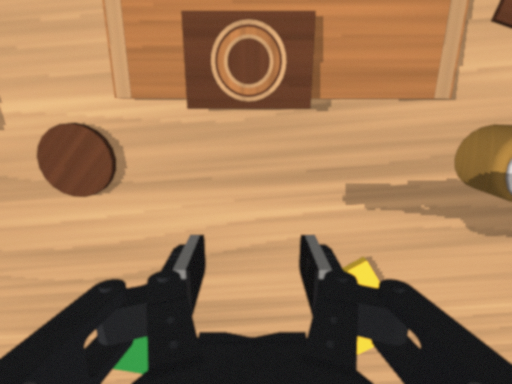

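View pics/s20c.png

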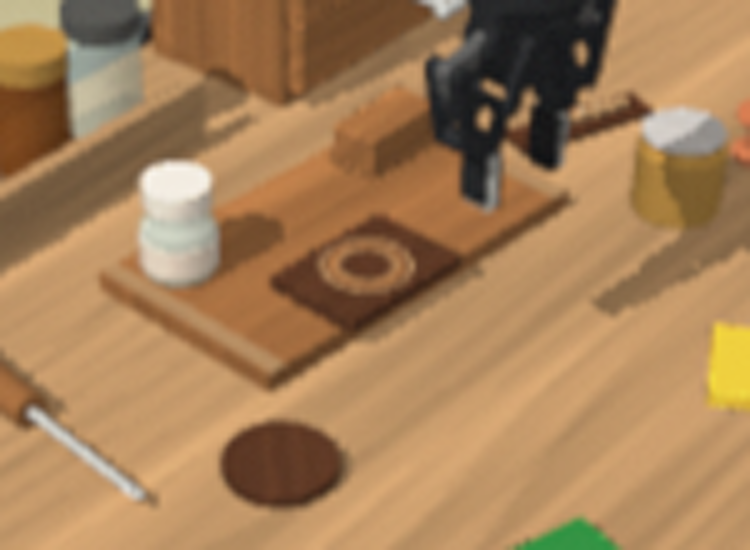

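The blank lies flat on the board with its inlay up (top at 24 mm throughout) and a small overhang of under 1 cm. The fingers are clear and the jar, caul, disc and tin are where they were, so I hand in.

Run:
```python
from h import *
print(ctrl.current_clock(),ctrl.current_wrist_force().round(1));ctrl.close_job()
```

```text
32.9167 [-0.   0.1  0.6]
the job is handed in; nothing more can be done
```

The blank now lies flat on the gluing board with the ringed inlay facing up. I handed the job in at 32.9 s of the 48 s allowed.

**What I did:** I pushed the blank square and flush against the board's near edge with two spread fingertips. Following an arc, I tipped it up until it stood against the edge, then pushed near its top so it fell over onto the board. It was never gripped or lifted off.

**What went wrong on the way:**
- **First tip-up:** it slipped off the fingers at about 50° and fell back flat on the bench, plain face still up. I re-seated it and the second try worked.
- **Overhang:** after the flip it overhung by about 23 mm instead of the 14 mm expected. I nudged its near side about 15 mm further onto the board.

**Last checks:**
- **Blank:** depth readings put its top at about 24 mm all over, which is the board plus the blank, so it lies flat. The overhang is now about 7 mm.
- **Other items:** the jar, caul, disc, tin, bridge and driver look unmoved in the pictures. I compared them by eye only, and did not check the spool separately.
- **Robot:** the fingers were clear, with wrist force near zero. The highest wrist force I read was about 31 N.

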